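# Re-set the toothed keeper bracket on the pumice block

## Robot

A 7-joint arm with a two-finger parallel gripper is mounted at the origin on the work surface. World frame = base frame: x ahead of the robot, y to its left, z up, the work surface at z = 0. Lengths are in m, angles in rad, forces in N, time in s.
With the tool pointing down it reaches from about 0.4 to 0.85 m from the base axis. Payload 10.4 kg.
Tool frame: the origin (TCP) lies at the very end of the fingers, on their centre line; the grasp point (between the pads) lies 19 mm behind it; x points along the fingers, z is the direction in which the jaws open and shut, and the axes are right-handed (so a half turn about x gives the same grasp; the last joint's range is limited). The gripper opens to 87 mm and grips with 3 to 60 N. Pads are 19 mm wide; open, the fingers measure 117 mm over their backs; the gripper's body (75 mm by 190 mm) begins 51 mm behind the grasp point.
Start: joints at [1.183, 0.332, -0.065, 1.46, 0.022, 1.35, -0.088], TCP at [0.223, -0.584, 0.223] pointing down, gripper open.
Joint ranges: [-2.6, 2.6], [-0.5, 2.12], [-1.47, 1.34], [0.16, 2.42], [-1.27, 4.41], [0.06, 2.06], [-2.6, 2.6]. Speed limits (rad/s): [2.22, 2.22, 2.79, 2.79, 3.14, 3.14, 3.14].

## Interface

Orientations are given as a unit quaternion [w, x, y, z].
In Python, from plant import manip gives the robot as it stands.
- The arm moves only by the shell command python3 -m handwheel 'ROWS' [FORCE]. ROWS is JSON, a list of rows, each an object with "grip": the opening, from -1 (shut) to 1 (fully open); "slide": the shift along the world's x, y, z in cm, a list of three; "dr": the turn, a rotation vector about the world's x, y, z in degrees, a list of three. A call has 1 to 5 rows; each row is the pose to reach, as a shift and turn from the pose commanded when the call began; what a row does not reach only later rows make up. A row lasts 1/10 s, in which the tool goes at most 50 mm and 8.59 degrees, less where a joint would pass 70% of its speed; a pose out of reach is approached as far as the arm can. A call with a gripper value outside its range is refused whole. The fingers move at their own pace and stop on an object; FORCE is the grip in N (left out, the last holds). Time passes only in rows, so rows that repeat a pose let the fingers close. It gives the time, the measured TCP pose, the force and the opening at its end, in the units of the state.
- manip.read_state(): the state, without advancing time (a new reading comes with each control period).
- manip.snapshot(name): name is "side" or "top"; returns a dict with "frame" (480x640x3 uint8, red, green, blue), "intrinsics" (3x3 intrinsics, pixels), "k1" (the pictures are not rectified: a ray, as slopes to the right and down, at radius r is drawn at 1 + k1 r^2 times it, then the intrinsics apply), "pose" (4x4, takes a point from camera to world coordinates). Camera axes: x right, y up, looking along -z (the intrinsics and any distortion apply to the point x, -y, -z); pixel columns grow to the right and rows downward; lengths in m; the calibration is good to about 2 mm. A picture is of the moment at which its call begins. There is no depth.
- manip.hand_in(): hands the job in, once; it reports no verdict.
Trained networks look in a picture, given as the dict that the camera call returned (one of the last four; its "shot" number tells which), for a name from the list of things; names that differ only in an ending like _2 or _b are one class to them, and where a whole thing is asked for, a point or a joint stands for the part that bears it (a point fixed in the world has none). Each returns a list of dicts, best first, with "p" (0 to 1); they miss things now and then, are a little off and sometimes report something else, mostly with a low value. They report only what shows in the picture. A call takes as long as a camera call. They do not tell look-alikes from the thing itself.
- manip.trace(query, picture): "mask" (480x640 bool, what is visible of it) and "at" ([column, row] in pixels, amid what is visible of it).
- manip.mark_of(query, picture): "at" ([column, row] in pixels: a listed point, or the origin of a listed thing).
The state is a dict: "clock": time; "q": joint angles; "qvel": joint speeds; "joint_torque": joint torques, N m; "eef_pos": TCP position; "ee_rot": TCP orientation; "ft_force": force on the tool from outside, world axes, zero at the start; "wrist_torque": the same for the moment, N m; "opening": finger opening in m.
Only numpy, scipy, OpenCV 4.12 (cv2) and the standard library are available. Lean on these libraries where they do the work, as an engineer would, in place of code of your own. Each camera call takes 0.05 s, during which the arm holds its last target.

## Task

The green pumice block has come loose in the adjustable bracket on the plank. Lift the red locking pawl clear of the teeth and swing it right back so that it stays up, draw the toothed bar out by its black post until the sliding jaw holds the block snugly but gently against the fixed jaw's sprung pad, then swing the pawl back down so that it drops fully between the teeth and locks the bar. Let go, leaving the block upright between the jaws and the things in the organizer undisturbed.

Things in the scene. Friction and masses are not known exactly. Their poses are not given: they have to be found in the camera images.
- bracket: Grey adjustable bracket fixed to the plank; place and yaw vary. Origin on the plank, right below the pawl's pivot. x runs along the bar towards the jaws (the bar withdraws to -x), y to the side where both jaws and the block lie, z up. Base plate x -60 to 15, y +-30, 8 mm thick. Two cheeks (x -48 to 12, y +-9 to +-12, 38 mm high) and a bridge (x -47 to -29, top at 42) guide the bar.
- pawl_pivot (a point): On the pawl's pivot axis, which runs along bracket y: bracket x = 0, y = 0, 31 mm above the plank. The knob swings about it in the bracket's x-z plane.
- pawl (a joint): Angle of the red pawl, rad. 0 = fully down, nose between two teeth (bar locked both ways); grows as the knob is lifted and swung over towards bracket -x, to a stop at 1.65. The nose clears the teeth above 0.15. Nearly free hinge, 50 g: let go below about 1.0 it falls back down, above about 1.25 it falls over to the stop and stays there.
- pawl_knob (a point): Centre of the red knob, a 14 mm disc, 16 mm wide along bracket y: pinch its two flat end faces, square to y at any pawl angle. At pawl = 0 it lies 42 mm to bracket +x of the pivot and 42 mm above it (73 mm over the plank). A 10 mm wide stem carries it; two side arms (y +-12 to +-17) join pivot and nose, tops 36 mm over the plank when down.
- pawl_nose (a point): Centre of the steel nose, a 5 mm round crossbar along bracket y, 40 mm from the pivot, at pivot height when pawl = 0.
- bar_slide (a joint): Withdrawal of the toothed bar (16 mm wide), m: 0 within 1.5 mm at the start, grows to bracket -x, stops at -0.003 and 0.070. Friction 3 N; stays where left. Teeth on top, 12 mm pitch, 8 mm high, 3.5 thick. A gap lies under the nose at 0, 0.012 ... 0.060, with 1.7 mm of play either way. The block meets the sprung pad at 0.059; 0.060 presses it with about 2.5 N, 0.062 with 8 N.
- bar: The steel toothed bar with its post and sliding jaw. Origin and axes fall on the bracket's when bar_slide = 0; it moves along bracket -x.
- bar_post (a point): On the axis of the bar's upright black grip post (18 mm diameter, from 26 to 72 mm above the plank, orange ring near the top); the point lies 52 mm above the plank. In the bracket frame at x = -85 mm, y = 0 when bar_slide = 0; it moves with the bar to -x.
- sliding_jaw (a point): Dark steel jaw on the bar's end, 12 mm thick, 42 mm high, reaching to bracket y = 87 mm. Point on its working face (which looks to bracket -x), at plank level, at y = 56 mm; bracket x = 130 mm when bar_slide = 0. Axes as the bracket's.
- fixed_jaw (a point): Grey fixed jaw, 62 mm wide along y, 42 mm high, with a sprung black rubber pad on the side towards the sliding jaw. The pad's face stands at bracket x = 21 mm and gives up to 3 mm, 2.5 N per mm, then stops hard. The point lies at bracket x = 20 mm, y = 56 mm, at plank level (the pad's face when it is pressed in 1 mm). Axes as the bracket's.
- pumice: Loose green pumice block, 50 (x) x 60 (y) x 40 (z) mm, 80 g (varies), standing on the plank between the jaws, a few mm to 40 mm off the fixed jaw and turned by up to 0.1 rad. Origin at the centre of its underside; its x is nearly the bracket's x. The jaw pushes it along and squares it up.
- organizer: Clear acrylic two-tier organizer, 220 x 260 mm, upper tray floor at 124 mm, upper tier on the robot's side, lower tier open towards +x, fixed on the plank at the robot's left. Origin at the centre of its underside. Not to be handled.
- grout_brush: Orange grout brush, 30 x 150 x 38 mm, lying in the organizer's lower tier. Origin at the centre of its underside. Leave alone.
- soap_dish: White ceramic soap dish, 85 x 110 x 22 mm, in the upper tier. Origin at the centre of its underside. Leave alone.
- dispenser: Closed white pump dispenser, 66 mm diameter, 128 mm tall, in the upper tier. Origin at the centre of its underside. Leave alone.
There are look-alikes about, which are no part of the job. There is more than one size of the pumice; the one meant has the size given above.

How it is judged:
On the way, in this order (a step that is already met when the one before it is completed fails the run):
1. pawl lifted clear and swung back past 1.1 rad, the bar not yet withdrawn (less than 6 mm) (value of joint pawl above 1.1 rad and value of joint bar_slide below 0.006 m), for 0.1 s.
2. pawl still up (over 0.9 rad), bar withdrawn 57.5 to 62.5 mm, sliding jaw pressing the block with over 1 N, block centre within 27.5 mm of the fixed jaw point (value of joint pawl above 0.9 rad and value of joint bar_slide between 0.0575 and 0.0625 m and contact force between bar and pumice above 1 N and x of pumice in the frame of fixed_jaw below 0.0275 m), for 0.1 s.
At the end, for the whole second after the job is handed in: Pawl down between the teeth (below 0.07 rad); bar out 57.5 to 62.5 mm; block upright and square (tilt, turn under 0.08 rad), centre 22.5 to 27.5 mm from the fixed jaw point along x, within 25 mm along y; the jaw still pressing it with over 0.3 N; all at rest (value of joint pawl below 0.07 rad and value of joint bar_slide between 0.0575 and 0.0625 m and x of pumice in the frame of fixed_jaw between 0.0225 and 0.0275 m and y of pumice in the frame of fixed_jaw between -0.025 and 0.025 m and angle between the x axis of pumice and the x axis of bracket, either way round below 0.08 rad and angle between pumice's own z axis and vertical below 0.08 rad and linear speed of pumice below 0.01 m/s and velocity of joint bar_slide between -0.005 and 0.005 m/s and velocity of joint pawl below 0.1 rad/s and contact force between bar and pumice above 0.3 N); the robot touches nothing.
It fails at once if the block is squeezed with more than 45 N (contact force between bar and pumice above 45 N).
It fails at once if the block is tipped by more than 0.35 rad (angle between pumice's own z axis and vertical above 0.35 rad).
It fails at once if the grout brush is moved by more than 15 mm (distance of grout_brush from where it was at the start of the episode above 0.015 m).
It fails at once if the soap dish is moved by more than 15 mm (distance of soap_dish from where it was at the start of the episode above 0.015 m).
It fails at once if the pump dispenser is moved by more than 15 mm (distance of dispenser from where it was at the start of the episode above 0.015 m).
It also fails if it takes over 53 s, if anything falls off the work surface, if the arm or the gripper's body presses on something with over 40 N, if the wrist force passes 120 N, or if a joint passes its speed limit or range.

## Working session

There is one attempt and no reset: what is moved stays moved. The work goes in short steps, Python scripts to look and compute and a shell command to move; the robot and the scene stay as the last step left them, time stands still between calls to the robot, and variables do not carry over. Pictures are saved under pics/ and viewed, and the job is handed in when it is done.

```bash
mkdir -p pics; ls
cat > h.py <<'E'
import numpy as np, cv2
from plant import manip
def save(name,pic,crop=None,scale=1):
    f=pic["frame"]
    if crop: 
        x0,y0,x1,y1=crop; f=f[y0:y1,x0:x1]
    f=cv2.resize(f,None,fx=scale,fy=scale,interpolation=cv2.INTER_CUBIC)
    cv2.imwrite(f"pics/{name}.png",f[:,:,::-1])
def ray(pic,uv):
    K=np.array(pic["intrinsics"],float);k1=pic["k1"];T=np.array(pic["pose"])
    d=np.array([(uv[0]-K[0,2])/K[0,0],(uv[1]-K[1,2])/K[1,1]]);s=d.copy()
    for _ in range(30): s=d/(1+k1*(s@s))
    v=T[:3,:3]@np.array([s[0],-s[1],-1]);return T[:3,3],v/np.linalg.norm(v)
def onz(pic,uv,z):
    o,v=ray(pic,uv);return o+v*(z-o[2])/v[2]
def proj(pic,P):
    K=np.array(pic["intrinsics"],float);k1=pic["k1"];T=np.array(pic["pose"])
    c=T[:3,:3].T@(np.array(P)-T[:3,3]);s=np.array([c[0],-c[1]])/-c[2]
    s=s*(1+k1*(s@s));return np.array([K[0,0]*s[0]+K[0,2],K[1,1]*s[1]+K[1,2]])
def tri(a,b):
    (o1,v1),(o2,v2)=a,b
    A=np.stack([v1,-v2],1);t=np.linalg.lstsq(A,o2-o1,rcond=None)[0]
    p,q=o1+v1*t[0],o2+v2*t[1];return (p+q)/2,np.linalg.norm(p-q)
E
python3 - <<'E'
from h import *
a=manip.snapshot("side");b=manip.snapshot("top")
save("s0",a);save("t0",b)
for n in ["bracket","pawl_pivot","pawl_knob","pawl_nose","bar_post","sliding_jaw","fixed_jaw","pumice"]:
    for l,p in(("s",a),("t",b)):
        print(n,l,[(np.round(r["at"],1).tolist(),round(r["p"],2)) for r in manip.mark_of(n,p)[:4]])
print(a["pose"],b["pose"]);print(manip.read_state())
E
```

```text
pics
bracket s [([316.9, 329.0], 0.85)]
bracket t [([380.6, 272.6], 0.66)]
pawl_pivot s [([315.0, 317.3], 0.96)]
pawl_pivot t [([381.0, 266.3], 0.57)]
pawl_knob s [([324.6, 321.6], 0.7)]
pawl_knob t [([404.3, 260.8], 0.71)]
pawl_nose s [([317.6, 339.5], 0.83), ([313.3, 319.6], 0.38)]
pawl_nose t [([400.8, 265.4], 0.63)]
bar_post s [([300.5, 274.8], 0.69)]
bar_post t [([348.0, 277.0], 0.58)]
sliding_jaw s [([368.4, 378.8], 0.83)]
sliding_jaw t []
fixed_jaw s [([346.3, 325.1], 0.82)]
fixed_jaw t [([383.7, 241.1], 0.55)]
pumice s [([366.2, 351.8], 0.9), ([419.8, 358.8], 0.81), ([413.8, 307.7], 0.68)]
pumice t [([409.5, 234.1], 0.72), ([366.5, 192.9], 0.72), ([414.7, 195.6], 0.6)]
[[ 0.99550399  0.07950787 -0.05148104  0.53032492]
 [-0.09301847  0.71807716 -0.68971934 -0.65633944]
 [-0.01787076  0.69140704  0.72224438  0.93576771]
 [ 0.          0.          0.          1.        ]] [[-0.03064048  0.99015512 -0.13657962  0.43389356]
 [-0.99933192 -0.0276236   0.02393006  0.18612905]
 [ 0.01992165  0.13722161  0.99034002  1.3168323 ]
 [ 0.          0.          0.          1.        ]]
{'clock': 0.9, 'q': array([ 1.18341114,  0.33215638, -0.06471058,  1.46012532,  0.02159493,
        1.3498986 , -0.08849186]), 'qvel': array([-7.69663085e-04, -8.09414766e-04, -7.77267538e-04,  9.76625875e-06,
       -2.88945504e-04, -7.16839412e-04,  2.82050408e-04]), 'joint_torque': array([ 8.31041361e-04, -6.23016071e+01,  2.53672939e-02, -3.90112674e+01,
       -6.10099523e-02,  3.16698931e-02,  6.68753842e-05]), 'eef_pos': array([ 0.2229962, -0.583877 ,  0.2225907]), 'ee_rot': array([ 0.58243804,  0.40099528,  0.58236583, -0.40102214]), 'ft_force': array([-0.60626482, -0.62386345, -1.27587922]), 'wrist_torque': array([-0.00123345,  0.00475652, -0.03225749]), 'opening': 0.08661683428829058}
```

View pics/s0.png

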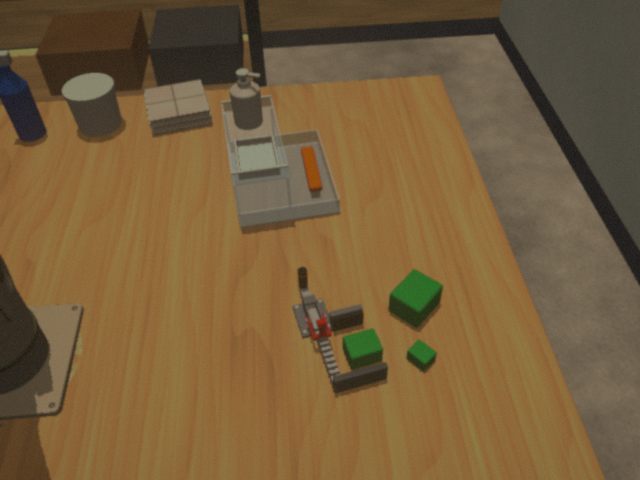

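View pics/t0.png

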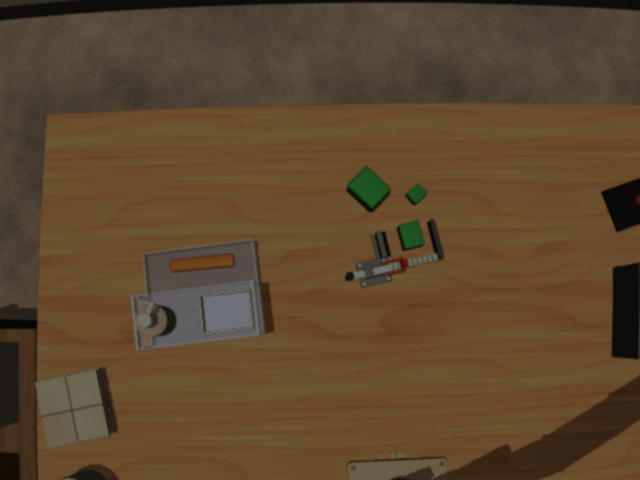

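Green blocks, side view: (363,348) lies between the jaws, (416,297) is larger and loose, and (421,355) is much smaller. The first fits (50×60×40, between the jaws). The bracket is at about (318,320) side and (381,268) top, with its post at (302,276) side. I'll fit the pose and check it in an enlarged crop.

```bash
cat > fit.py <<'E'
from h import *
from scipy.optimize import least_squares
M={"bracket":(0,0,0),"pawl_pivot":(0,0,.031),"pawl_knob":(.042,0,.073),"pawl_nose":(.040,0,.031),"bar_post":(-.085,0,.052),"sliding_jaw":(.130,.056,0),"fixed_jaw":(.020,.056,0)}
obs_s={"bracket":(316.9,329),"pawl_pivot":(315,317.3),"pawl_knob":(324.6,321.6),"pawl_nose":(317.6,339.5),"bar_post":(300.5,274.8),"sliding_jaw":(368.4,378.8),"fixed_jaw":(346.3,325.1)}
obs_t={"bracket":(380.6,272.6),"pawl_pivot":(381,266.3),"pawl_knob":(404.3,260.8),"pawl_nose":(400.8,265.4),"bar_post":(348,277),"fixed_jaw":(383.7,241.1)}
def B(p,P):
    c,s=np.cos(p[2]),np.sin(p[2]);P=np.array(P)
    return np.array([p[0]+c*P[0]-s*P[1],p[1]+s*P[0]+c*P[1],P[2]])
if __name__=="__main__":
    a=manip.snapshot("side");b=manip.snapshot("top")
    def f(p,w=(1,1)):
        r=[]
        for ww,o,im in((w[0],obs_s,a),(w[1],obs_t,b)):
            for k,v in o.items(): r+=list(ww*(proj(im,B(p,M[k]))-v))
        return np.array(r)
    for w in((1,1),(1,0),(0,1)):
        s=least_squares(f,[.5,-.25,-1.4],args=(w,),loss="soft_l1");print(w,np.round(s.x,4))
        if w==(1,1):print(f(s.x).reshape(-1,2).round(1).tolist());p=s.x
    for k in M: print(k,B(p,M[k]).round(4))
    print("blocks s",[onz(a,u,0).round(3).tolist() for u in((366.2,351.8),(419.8,358.8),(413.8,307.7))])
    for n,im,c in(("s1",a,(270,250,450,400)),("t1",b,(330,160,460,300))):
        g=im["frame"].copy();im=dict(im)
        k=4;x0,y0,x1,y1=c;g=cv2.resize(g[y0:y1,x0:x1],None,fx=k,fy=k,interpolation=cv2.INTER_CUBIC)
        for kk in M:
            u=(proj(im,B(p,M[kk]))-[x0,y0]+.5)*k;cv2.circle(g,tuple(int(x) for x in u),3,(255,255,0),1)
        cv2.imwrite(f"pics/{n}.png",g[:,:,::-1])
E
python3 fit.py
```

```text
(1, 1) [ 0.5559  0.0169 -1.35  ]
[[-1.6, -2.0], [-0.2, -0.4], [-3.4, -0.6], [3.9, -5.3], [0.5, 0.9], [0.1, -2.1], [1.1, 2.3], [1.6, -3.1], [2.9, 1.9], [-0.2, 1.0], [-0.4, -1.4], [1.1, -0.4], [0.4, 3.7]]
(1, 0) [ 0.5557  0.0149 -1.3511]
(0, 1) [ 0.5566  0.0187 -1.3485]
bracket [0.5559 0.0169 0.    ]
pawl_pivot [0.5559 0.0169 0.031 ]
pawl_knob [ 0.5651 -0.0241  0.073 ]
pawl_nose [ 0.5647 -0.0221  0.031 ]
bar_post [0.5373 0.0998 0.052 ]
sliding_jaw [ 0.6391 -0.0977  0.    ]
fixed_jaw [0.615  0.0097 0.    ]
blocks s [[0.642, -0.047, 0.0], [0.734, -0.071, 0.0], [0.745, 0.042, 0.0]]
```

View pics/s1.png

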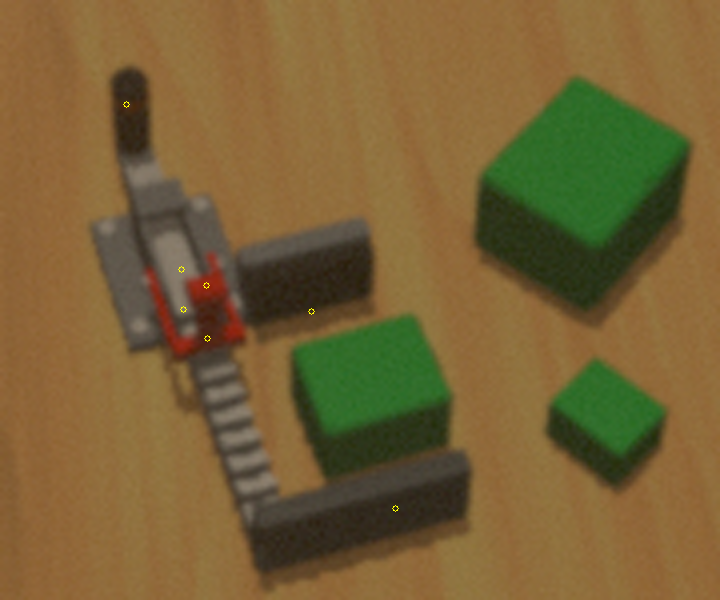

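View pics/t1.png

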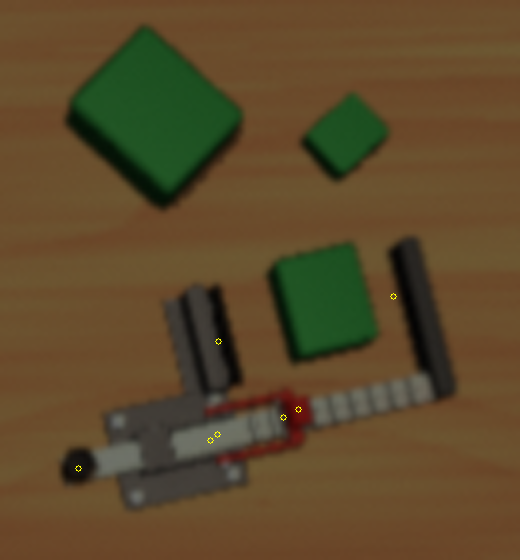

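The fit agrees with both pictures. The green block at crop (370,390) lies between the jaws and is the one meant; the others are loose look-alikes. Next I compute the approach.

```bash
cat > st.py <<'E'
from h import *
from fit import B
from scipy.spatial.transform import Rotation as R
import sys
P=[0.5559,0.0169,-1.35]
s=manip.read_state()
q=s["ee_rot"];r=R.from_quat(np.roll(q,-1)).as_matrix()
c,sn=np.cos(P[2]),np.sin(P[2]);d=s["eef_pos"]-[P[0],P[1],0]
print("t",round(s["clock"],2),"tcp",s["eef_pos"].round(4),"brk mm",(np.array([c*d[0]+sn*d[1],-sn*d[0]+c*d[1],d[2]])*1e3).round(1))
f=s["ft_force"];print("F brk",np.round([c*f[0]+sn*f[1],-sn*f[0]+c*f[1],f[2]],2),"open mm",round(s["opening"]*1e3,1))
z=r[:,2];a=np.degrees(np.arctan2(z[1],z[0]));t=np.degrees(P[2]+np.pi/2)
print("toolx",r[:,0].round(3),"toolz yaw",a.round(2),"turn",((t-a+90)%180-90).round(2))
for x in sys.argv[1:]:   # bracket x,y,z mm -> slide cm
    w=B(P,np.array([float(v) for v in x.split(",")])/1e3);print(x,"slide cm",((w-s["eef_pos"])*100).round(2))
E
python3 st.py 42,0,120 42,0,55; python3 -c "
import math
c,s=math.cos(-1.35),math.sin(-1.35)
for i in range(0,11):
    t=i*.165;a=math.pi/4+t;dx=59.4*math.cos(a)-42;dz=59.4*math.sin(a)-42
    print(round(t,3),round(dx*c/10,2),round(dx*s/10,2),round(dz/10,2))"
```

```text
t 1.0 tcp [ 0.223  -0.5839  0.2226] brk mm [ 513.3 -456.4  222.6]
F brk [ 0.55 -0.53 -0.56] open mm 87.0
toolx [ 0. -0. -1.] toolz yaw -69.09 turn 81.74
42,0,120 slide cm [ 34.21  55.98 -10.26]
42,0,55 slide cm [ 34.21  55.98 -16.76]
0.0 0.0 -0.0 0.0
0.165 -0.16 0.73 0.63
0.33 -0.35 1.55 1.13
0.495 -0.55 2.44 1.49
0.66 -0.76 3.37 1.69
0.825 -0.97 4.33 1.74
0.99 -1.18 5.28 1.62
1.155 -1.39 6.19 1.34
1.32 -1.58 7.05 0.91
1.485 -1.76 7.83 0.34
1.65 -1.91 8.51 -0.35
```

```bash
python3 -m handwheel '[{"grip":1,"slide":[2.2,3.7,0],"dr":[0,0,6]},{"grip":1,"slide":[4.4,7.4,0],"dr":[0,0,12]},{"grip":1,"slide":[6.6,11.1,0],"dr":[0,0,18]},{"grip":1,"slide":[8.8,14.8,0],"dr":[0,0,24]},{"grip":1,"slide":[11,18.5,0],"dr":[0,0,30]}]'
python3 -m handwheel '[{"grip":1,"slide":[2.2,3.7,0],"dr":[0,0,6]},{"grip":1,"slide":[4.4,7.4,0],"dr":[0,0,12]},{"grip":1,"slide":[6.6,11.1,0],"dr":[0,0,18]},{"grip":1,"slide":[8.8,14.8,0],"dr":[0,0,24]},{"grip":1,"slide":[11,18.5,0],"dr":[0,0,30]}]'
python3 -m handwheel '[{"grip":1,"slide":[2.4,3.8,0],"dr":[0,0,5]},{"grip":1,"slide":[4.8,7.6,0],"dr":[0,0,10]},{"grip":1,"slide":[7.2,11.4,0],"dr":[0,0,15]},{"grip":1,"slide":[9.6,15.2,0],"dr":[0,0,20]},{"grip":1,"slide":[12.2,19,0],"dr":[0,0,21.7]}]'
python3 -m handwheel '[{"grip":1,"slide":[0,0,0],"dr":[0,0,0]},{"grip":1,"slide":[0,0,0],"dr":[0,0,0]}]'
python3 st.py 42,0,120 42,0,56
```

```text
clock: 1.5
eef_pos: [0.3336, -0.3973, 0.2227]
ee_rot: [0.667, 0.235, 0.667, -0.235]
ft_force: [0.9, -1.3, 0.6]
opening: 0.0872
clock: 2.0
eef_pos: [0.4436, -0.2123, 0.2229]
ee_rot: [0.705, 0.054, 0.705, -0.055]
ft_force: [0.1, -0.7, 0.5]
opening: 0.0874
clock: 2.5
eef_pos: [0.5657, -0.0225, 0.2229]
ee_rot: [0.703, -0.079, 0.702, 0.078]
ft_force: [-0.1, 0.0, 0.5]
opening: 0.0871
clock: 2.7
eef_pos: [0.5652, -0.0228, 0.2223]
ee_rot: [0.703, -0.078, 0.703, 0.079]
ft_force: [-0.1, -1.0, -0.2]
opening: 0.0873
t 2.7 tcp [ 0.5652 -0.0228  0.2223] brk mm [ 40.7   0.4 222.3]
F brk [ 0.97 -0.34 -0.21] open mm 87.3
toolx [-0.     0.001 -1.   ] toolz yaw 12.72 turn -0.07
42,0,120 slide cm [-1.000e-02 -1.300e-01 -1.023e+01]
42,0,56 slide cm [-1.000e-02 -1.300e-01 -1.663e+01]
```

```bash
python3 -m handwheel '[{"grip":0.2,"slide":[0,0,-4],"dr":[0,0,0]},{"grip":0,"slide":[0,-0.1,-8],"dr":[0,0,0]},{"grip":0,"slide":[0,-0.1,-11.5],"dr":[0,0,0]},{"grip":0,"slide":[0,-0.1,-11.5],"dr":[0,0,0]}]' 10
python3 st.py 42,0,57
python3 - <<'E'
from h import *
a=manip.snapshot("side");b=manip.snapshot("top")
save("s2",a,(260,240,440,390),4);save("t2",b,(330,180,460,300),5)
E
```

```text
clock: 3.1
eef_pos: [0.5616, -0.0269, 0.1034]
ee_rot: [0.7, -0.077, 0.706, 0.077]
ft_force: [-0.8, -0.1, 0.8]
opening: 0.0631
t 3.1 tcp [ 0.5616 -0.0269  0.1034] brk mm [ 44.   -4.  103.4]
F brk [-0.06 -0.77  0.77] open mm 63.1
toolx [-0.008 -0.    -1.   ] toolz yaw 12.46 turn 0.19
42,0,57 slide cm [ 0.35  0.28 -4.64]
```

View pics/s2.png

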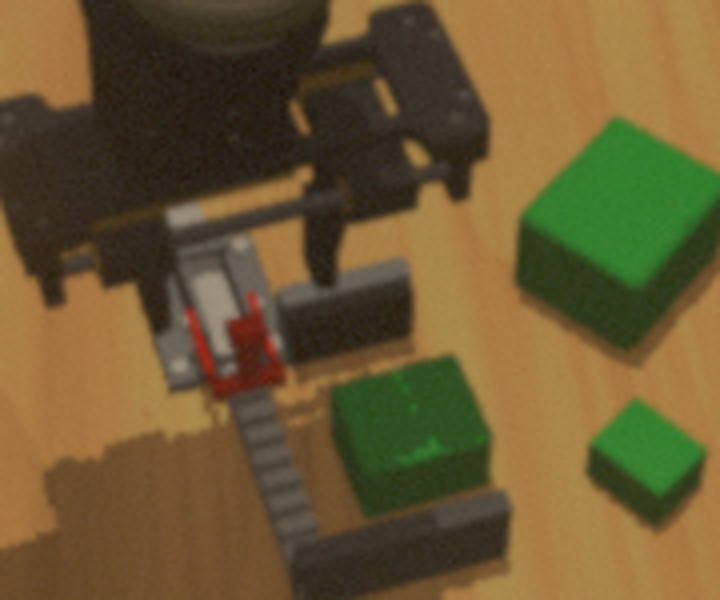

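View pics/t2.png

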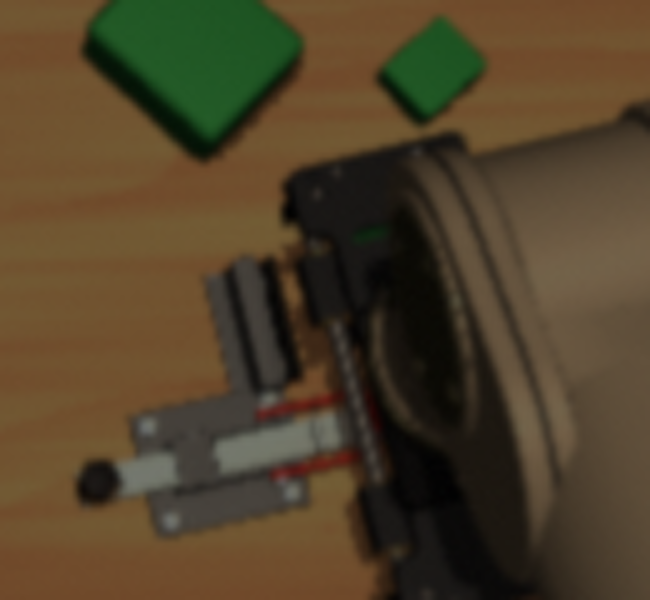

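```bash
python3 st.py 42,0,57
```

```text
t 3.2 tcp [ 0.5649 -0.0259  0.1085] brk mm [ 43.8  -0.6 108.5]
F brk [0.4  1.04 1.45] open mm 54.9
toolx [-0. -0. -1.] toolz yaw 12.51 turn 0.14
42,0,57 slide cm [ 0.02  0.18 -5.15]
```

The side view shows the fingers (160,300) and (320,270) straddling the red knob (245,345) from above. Now I lower and pinch it.

```bash
python3 -m handwheel '[{"grip":0,"slide":[0,0.15,-2.5],"dr":[0,0,0]},{"grip":0,"slide":[0,0.15,-5],"dr":[0,0,0]},{"grip":0,"slide":[0,0.15,-5],"dr":[0,0,0]},{"grip":-0.3,"slide":[0,0.15,-5],"dr":[0,0,0]},{"grip":-0.5,"slide":[0,0.15,-5],"dr":[0,0,0]}]' 8
python3 st.py 42,0,57
python3 -m handwheel '[{"grip":-1,"slide":[0,0,0],"dr":[0,0,0]},{"grip":-1,"slide":[0,0,0],"dr":[0,0,0]},{"grip":-1,"slide":[0,0,0],"dr":[0,0,0]},{"grip":-1,"slide":[0,0,0],"dr":[0,0,0]}]' 8
python3 st.py 42,0,57
python3 - <<'E'
from h import *
a=manip.snapshot("side")
save("s3",a,(260,240,440,390),4)
E
```

```text
clock: 3.7
eef_pos: [0.5665, -0.0235, 0.06]
ee_rot: [0.704, -0.078, 0.702, 0.077]
ft_force: [-0.2, -0.6, 0.2]
opening: 0.0347
t 3.7 tcp [ 0.5665 -0.0235  0.06  ] brk mm [41.8  1.5 60. ]
F brk [ 0.51 -0.32  0.22] open mm 34.7
toolx [ 0.003 -0.    -1.   ] toolz yaw 12.58 turn 0.07
42,0,57 slide cm [-0.14 -0.05 -0.3 ]
clock: 4.1
eef_pos: [0.5645, -0.0239, 0.0582]
ee_rot: [0.702, -0.078, 0.703, 0.077]
ft_force: [-6.5, -1.7, 7.6]
opening: 0.0162
t 4.1 tcp [ 0.5645 -0.0239  0.0582] brk mm [41.7 -0.6 58.2]
F brk [ 0.28 -6.72  7.64] open mm 16.2
toolx [-0.001 -0.001 -1.   ] toolz yaw 12.57 turn 0.08
42,0,57 slide cm [ 0.06 -0.02 -0.12]
```

View pics/s3.png

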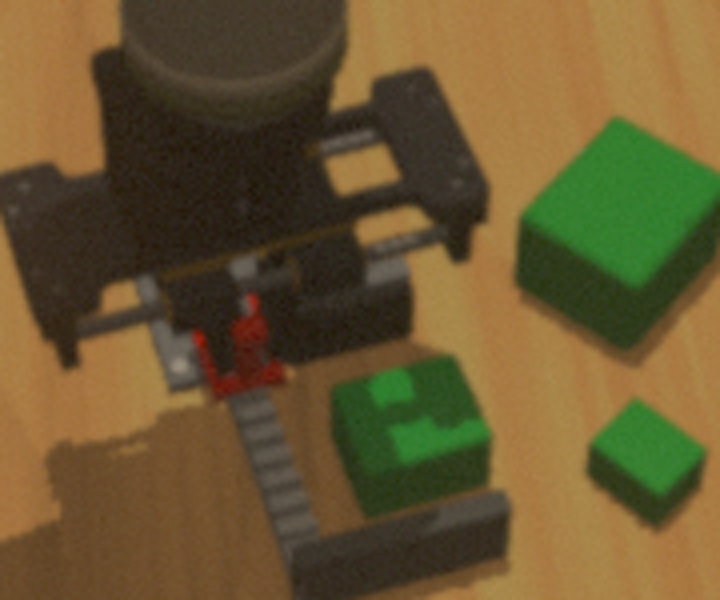

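The opening is 16.2 mm, which is the knob's width, so it is pinched. Now I swing it along the arc.

```bash
python3 -m handwheel '[{"grip":-1,"slide":[-0.16,0.73,0.63],"dr":[0,0,0]},{"grip":-1,"slide":[-0.35,1.55,1.13],"dr":[0,0,0]},{"grip":-1,"slide":[-0.55,2.44,1.49],"dr":[0,0,0]},{"grip":-1,"slide":[-0.76,3.37,1.69],"dr":[0,0,0]},{"grip":-1,"slide":[-0.97,4.33,1.74],"dr":[0,0,0]}]' 8
python3 st.py
python3 -m handwheel '[{"grip":-1,"slide":[-0.21,0.95,-0.12],"dr":[0,0,0]},{"grip":-1,"slide":[-0.42,1.86,-0.4],"dr":[0,0,0]},{"grip":-1,"slide":[-0.61,2.72,-0.83],"dr":[0,0,0]},{"grip":-1,"slide":[-0.75,3.3,-1.15],"dr":[0,0,0]},{"grip":-1,"slide":[-0.75,3.3,-1.15],"dr":[0,0,0]}]' 8
python3 st.py
python3 - <<'E'
from h import *
a=manip.snapshot("side");b=manip.snapshot("top")
save("s4",a,(260,240,440,390),4);save("t4",b,(330,180,460,300),5)
E
```

```text
clock: 4.65
eef_pos: [0.5552, 0.0212, 0.0753]
ee_rot: [0.703, -0.078, 0.703, 0.078]
ft_force: [-1.3, -1.0, -2.1]
opening: 0.0163
t 4.65 tcp [0.5552 0.0212 0.0753] brk mm [-4.3  0.2 75.3]
F brk [ 0.7  -1.49 -2.13] open mm 16.3
toolx [ 0.001  0.    -1.   ] toolz yaw 12.64 turn 0.02
clock: 5.15
eef_pos: [0.5483, 0.0541, 0.0631]
ee_rot: [0.703, -0.078, 0.702, 0.078]
ft_force: [2.9, 1.0, 0.6]
opening: 0.0158
t 5.15 tcp [0.5483 0.0541 0.0631] brk mm [-38.    0.7  63.1]
F brk [-0.36  3.08  0.64] open mm 15.8
toolx [ 0.001  0.001 -1.   ] toolz yaw 12.67 turn -0.02
```

View pics/s4.png

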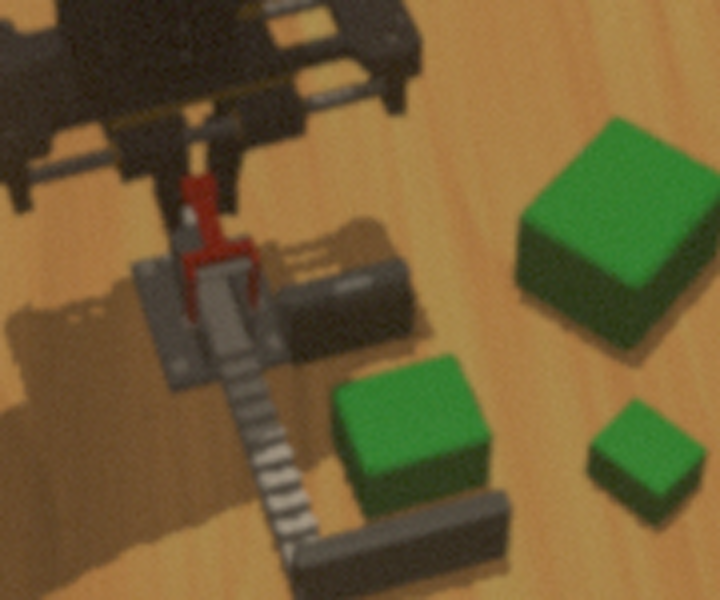

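View pics/t4.png

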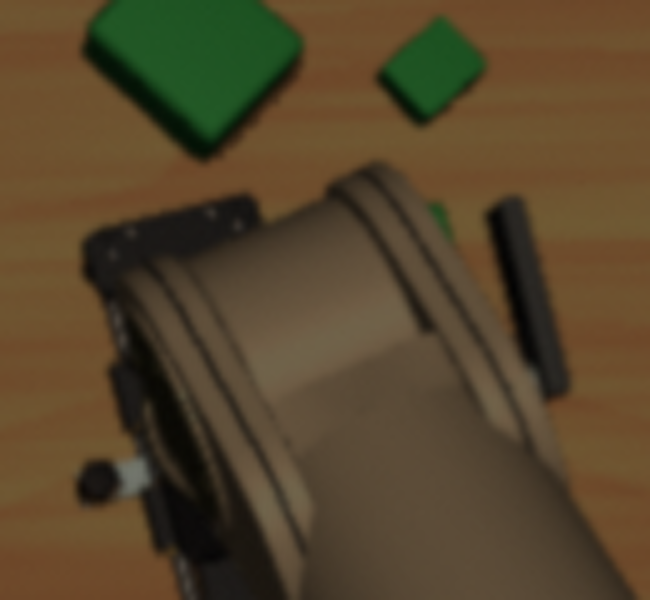

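The pawl is swung back (knob at crop (198,190), bar unmoved). I release it, rise, and go to the post.

```bash
python3 -m handwheel '[{"grip":-0.2,"slide":[0,0,0],"dr":[0,0,0]},{"grip":0,"slide":[0,0,0],"dr":[0,0,0]},{"grip":0,"slide":[0,0,0],"dr":[0,0,0]},{"grip":0,"slide":[0,0,2.5],"dr":[0,0,0]},{"grip":0,"slide":[0,0,5],"dr":[0,0,0]}]'
python3 st.py -85,0,110 -85,0,38
python3 - <<'E'
from h import *
a=manip.snapshot("side")
save("s5",a,(260,240,440,390),4)
print(manip.mark_of("pawl_knob",a)[:2],manip.mark_of("bar_post",a)[:2])
E
```

```text
clock: 5.75
eef_pos: [0.5469, 0.0526, 0.1134]
ee_rot: [0.702, -0.077, 0.704, 0.078]
ft_force: [0.6, -1.1, 0.2]
opening: 0.0419
t 5.75 tcp [0.5469 0.0526 0.1134] brk mm [-36.8  -1.  113.4]
F brk [1.24 0.35 0.2 ] open mm 41.9
toolx [-0.002  0.    -1.   ] toolz yaw 12.59 turn 0.06
-85,0,110 slide cm [-0.96  4.72 -0.34]
-85,0,38 slide cm [-0.96  4.72 -7.54]
[{'at': [310.1, 285.0], 'p': 0.62}] [{'at': [303.1, 275.4], 'p': 0.86}]
```

View pics/s5.png

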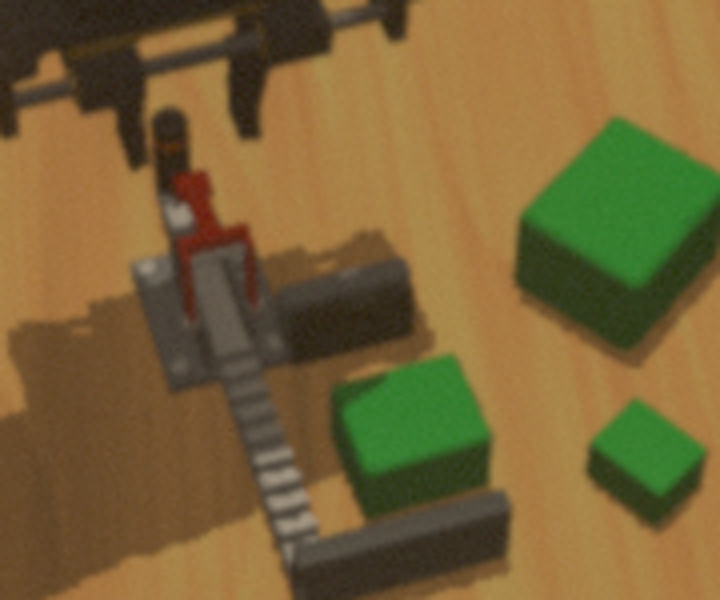

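The pawl stays at its stop (knob (195,190)) and the post at (170,140) is clear. I move over the post.

```bash
python3 -m handwheel '[{"grip":0,"slide":[-0.5,2.4,0],"dr":[0,0,0]},{"grip":0,"slide":[-1,4.7,0],"dr":[0,0,0]},{"grip":0,"slide":[-1,4.7,0],"dr":[0,0,0]},{"grip":0,"slide":[-1,4.7,0],"dr":[0,0,0]}]'
python3 st.py -85,0,38
python3 - <<'E'
from h import *
a=manip.snapshot("side")
save("s6",a,(260,230,420,360),4)
E
```

```text
clock: 6.3
eef_pos: [0.5372, 0.0998, 0.1126]
ee_rot: [0.702, -0.078, 0.703, 0.078]
ft_force: [0.6, -0.2, 0.1]
opening: 0.0434
t 6.3 tcp [0.5372 0.0998 0.1126] brk mm [-8.500e+01 -1.000e-01  1.126e+02]
F brk [0.35 0.51 0.09] open mm 43.4
toolx [-0.001 -0.    -1.   ] toolz yaw 12.65 turn -0.0
-85,0,38 slide cm [ 0.01  0.01 -7.46]
```

View pics/s6.png

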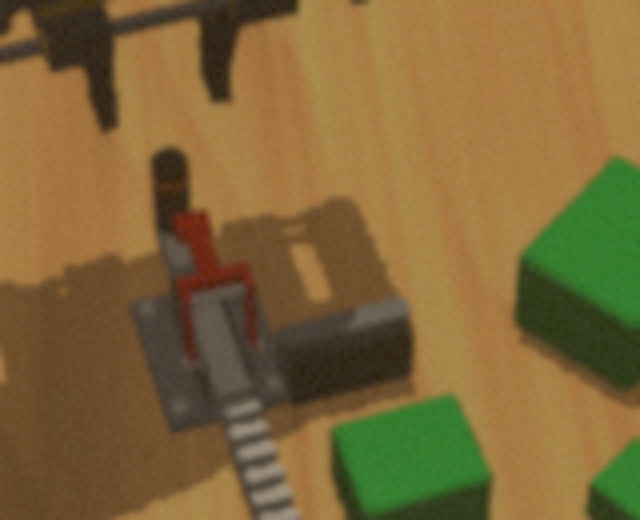

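```bash
python3 -m handwheel '[{"grip":0,"slide":[0,0,-2.5],"dr":[0,0,0]},{"grip":0,"slide":[0,0,-5],"dr":[0,0,0]},{"grip":0,"slide":[0,0,-7],"dr":[0,0,0]},{"grip":0,"slide":[0,0,-7.4],"dr":[0,0,0]},{"grip":0,"slide":[0,0,-7.4],"dr":[0,0,0]}]'
python3 st.py -85,0,38
python3 -m handwheel '[{"grip":-0.6,"slide":[0,0,0],"dr":[0,0,0]},{"grip":-1,"slide":[0,0,0],"dr":[0,0,0]},{"grip":-1,"slide":[0,0,0],"dr":[0,0,0]},{"grip":-1,"slide":[0,0,0],"dr":[0,0,0]},{"grip":-1,"slide":[0,0,0],"dr":[0,0,0]}]' 25
python3 st.py -85,0,38
```

```text
clock: 6.85
eef_pos: [0.5375, 0.0991, 0.039]
ee_rot: [0.702, -0.077, 0.703, 0.077]
ft_force: [-0.4, -0.0, 0.1]
opening: 0.0436
t 6.85 tcp [0.5375 0.0991 0.039 ] brk mm [-84.2   0.1  39. ]
F brk [-0.06 -0.42  0.08] open mm 43.6
toolx [-0.001 -0.    -1.   ] toolz yaw 12.54 turn 0.11
-85,0,38 slide cm [-0.03  0.08 -0.1 ]
clock: 7.35
eef_pos: [0.5392, 0.1001, 0.0401]
ee_rot: [0.704, -0.077, 0.702, 0.078]
ft_force: [5.1, 0.1, -2.6]
opening: 0.0168
t 7.35 tcp [0.5392 0.1001 0.0401] brk mm [-84.9   2.   40.1]
F brk [ 1.01  5.01 -2.64] open mm 16.8
toolx [ 0.003  0.001 -1.   ] toolz yaw 12.59 turn 0.06
-85,0,38 slide cm [-0.19 -0.03 -0.21]
```

```bash
python3 - <<'E'
from h import *
a=manip.snapshot("side");b=manip.snapshot("top")
save("s7",a,(260,230,420,360),4);save("t7",b,(310,200,440,310),5)
print(manip.read_state()["opening"])
for n in("bar_post",):
  for p in(a,b): print([(r["at"],r["p"]) for r in manip.mark_of(n,p)[:2]])
E
python3 st.py
```

```text
0.0172332069718881
[([300.4, 277.2], 0.87)]
[]
t 7.55 tcp [0.5392 0.1002 0.0401] brk mm [-84.9   2.   40.1]
F brk [ 0.02  4.74 -2.33] open mm 17.3
toolx [ 0.003  0.001 -1.   ] toolz yaw 12.6 turn 0.05
```

View pics/s7.png

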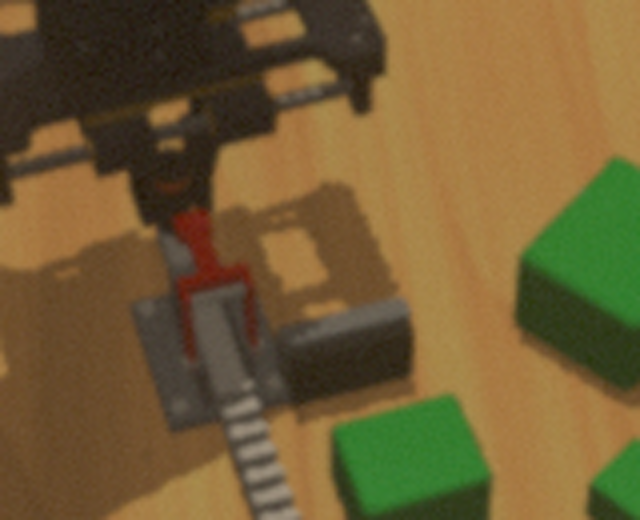

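View pics/t7.png

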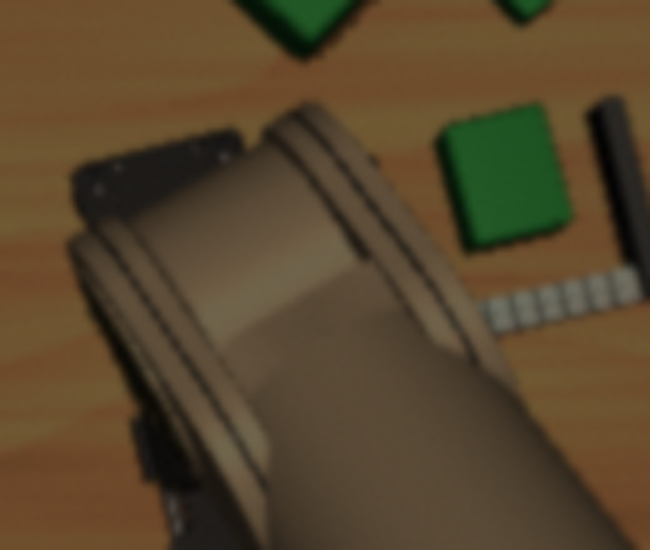

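The post (175,175) sits between the pads. I draw the bar out in stages, also moving 1.5 mm to +y to ease the side force.

```bash
python3 -m handwheel '[{"grip":-1,"slide":[-0.07,1.01,0],"dr":[0,0,0]},{"grip":-1,"slide":[-0.29,1.98,0],"dr":[0,0,0]},{"grip":-1,"slide":[-0.51,2.96,0],"dr":[0,0,0]},{"grip":-1,"slide":[-0.73,3.94,0],"dr":[0,0,0]},{"grip":-1,"slide":[-0.73,3.94,0],"dr":[0,0,0]}]' 25
python3 st.py
python3 -m handwheel '[{"grip":-1,"slide":[-0.11,0.49,0],"dr":[0,0,0]},{"grip":-1,"slide":[-0.22,0.98,0],"dr":[0,0,0]},{"grip":-1,"slide":[-0.28,1.27,0],"dr":[0,0,0]},{"grip":-1,"slide":[-0.28,1.27,0],"dr":[0,0,0]},{"grip":-1,"slide":[-0.28,1.27,0],"dr":[0,0,0]}]' 25
python3 st.py
python3 - <<'E'
from h import *
a=manip.snapshot("side");b=manip.snapshot("top")
save("s8",a,(240,230,420,370),4);save("t8",b,(310,200,440,310),5)
E
```

```text
clock: 8.05
eef_pos: [0.5308, 0.1419, 0.04]
ee_rot: [0.704, -0.078, 0.702, 0.079]
ft_force: [3.0, 3.6, 4.0]
opening: 0.017
t 8.05 tcp [0.5308 0.1419 0.04  ] brk mm [-127.4    2.9   40. ]
F brk [-2.88  3.7   4.03] open mm 17.0
toolx [ 0.002  0.002 -1.   ] toolz yaw 12.73 turn -0.08
clock: 8.55
eef_pos: [0.5287, 0.1524, 0.04]
ee_rot: [0.704, -0.077, 0.702, 0.078]
ft_force: [4.3, 0.1, 4.3]
opening: 0.0169
t 8.55 tcp [0.5287 0.1524 0.04  ] brk mm [-138.1    3.1   40. ]
F brk [0.86 4.26 4.25] open mm 16.9
toolx [ 0.002  0.001 -1.   ] toolz yaw 12.6 turn 0.06
```

View pics/s8.png

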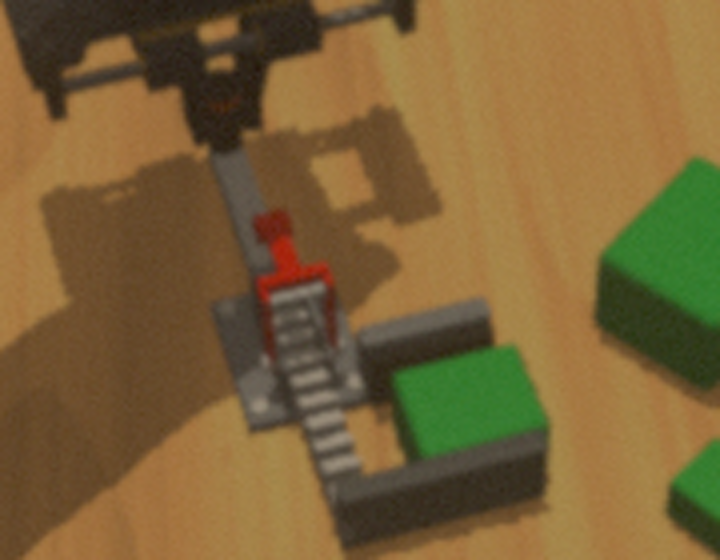

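View pics/t8.png

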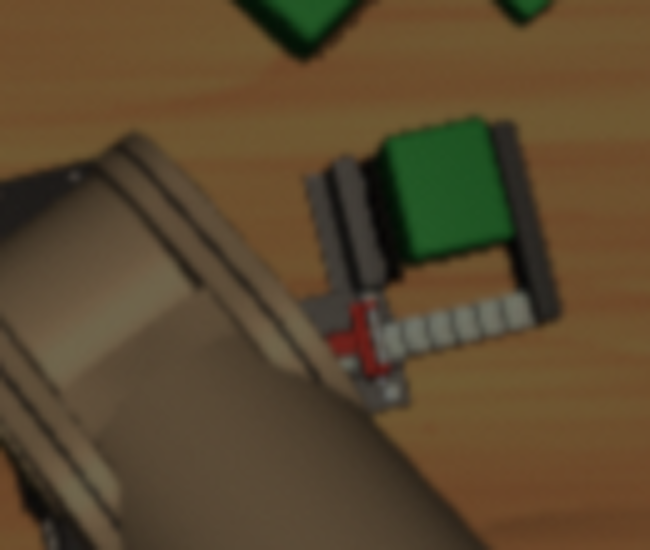

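The bar is out about 53 mm, with the block beside the pad and still a little skewed. Now I take small steps and watch the force along the bar.

```bash
python3 -m handwheel '[{"grip":-1,"slide":[-0.03,0.15,0],"dr":[0,0,0]},{"grip":-1,"slide":[-0.07,0.29,0],"dr":[0,0,0]},{"grip":-1,"slide":[-0.07,0.29,0],"dr":[0,0,0]}]' 25 >/dev/null; python3 st.py|head -2
python3 -m handwheel '[{"grip":-1,"slide":[-0.02,0.1,0],"dr":[0,0,0]},{"grip":-1,"slide":[-0.02,0.1,0],"dr":[0,0,0]}]' 25 >/dev/null; python3 st.py|head -2
python3 -m handwheel '[{"grip":-1,"slide":[-0.02,0.1,0],"dr":[0,0,0]},{"grip":-1,"slide":[-0.02,0.1,0],"dr":[0,0,0]}]' 25 >/dev/null; python3 st.py|head -2
python3 -m handwheel '[{"grip":-1,"slide":[-0.01,0.05,0],"dr":[0,0,0]},{"grip":-1,"slide":[-0.01,0.05,0],"dr":[0,0,0]}]' 25 >/dev/null; python3 st.py|head -2
```

```text
t 8.95 tcp [0.5282 0.1547 0.04  ] brk mm [-140.6    3.1   40. ]
F brk [2.08 5.57 4.21] open mm 17.2
t 9.15 tcp [0.528  0.1556 0.04  ] brk mm [-141.4    3.1   40. ]
F brk [3.33 5.86 4.92] open mm 17.4
t 9.35 tcp [0.5278 0.1566 0.04  ] brk mm [-142.4    3.2   40. ]
F brk [3.49 5.61 4.23] open mm 17.0
t 9.55 tcp [0.5277 0.157  0.04  ] brk mm [-142.9    3.2   40. ]
F brk [4.12 5.74 4.35] open mm 17.3
```

```bash
python3 -m handwheel '[{"grip":-1,"slide":[-0.01,0.05,0],"dr":[0,0,0]},{"grip":-1,"slide":[-0.01,0.05,0],"dr":[0,0,0]}]' 25 >/dev/null; python3 st.py|head -2
python3 -m handwheel '[{"grip":-1,"slide":[-0.01,0.05,0],"dr":[0,0,0]},{"grip":-1,"slide":[-0.01,0.05,0],"dr":[0,0,0]}]' 25 >/dev/null; python3 st.py|head -2
python3 -m handwheel '[{"grip":-1,"slide":[-0.01,0.05,0],"dr":[0,0,0]},{"grip":-1,"slide":[-0.01,0.05,0],"dr":[0,0,0]}]' 25 >/dev/null; python3 st.py|head -2
python3 - <<'E'
from h import *
a=manip.snapshot("side");b=manip.snapshot("top")
save("s9",a,(280,260,420,370),5);save("t9",b,(350,200,440,290),6)
E
python3 st.py|head -2
```

```text
t 9.75 tcp [0.5276 0.1575 0.04  ] brk mm [-143.3    3.2   40. ]
F brk [3.54 4.61 4.95] open mm 17.4
t 9.95 tcp [0.5275 0.1579 0.04  ] brk mm [-143.8    3.2   40. ]
F brk [3.34 5.87 5.03] open mm 17.2
t 10.15 tcp [0.5275 0.1582 0.04  ] brk mm [-144.1    3.2   40. ]
F brk [4.17 6.2  4.47] open mm 17.4
t 10.25 tcp [0.5275 0.1582 0.04  ] brk mm [-144.1    3.3   40. ]
F brk [3.81 4.38 4.62] open mm 17.5
```

View pics/s9.png

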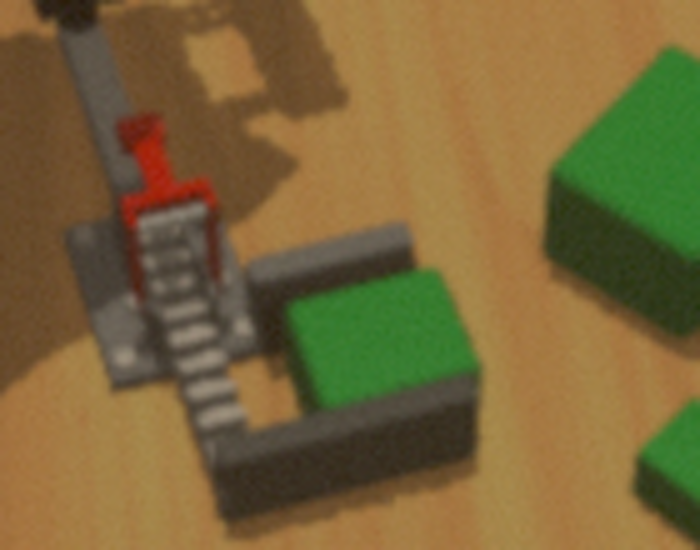

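View pics/t9.png

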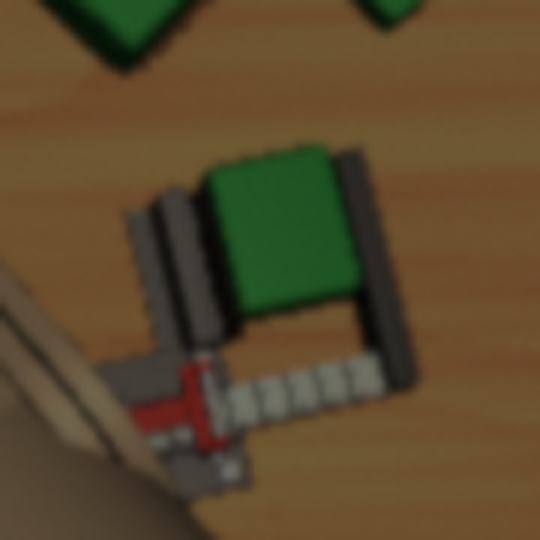

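The block is square against the jaw now, but the force has not risen clearly yet. I continue in 0.5 mm steps.

```bash
python3 -m handwheel '[{"grip":-1,"slide":[-0.01,0.05,0],"dr":[0,0,0]},{"grip":-1,"slide":[-0.01,0.05,0],"dr":[0,0,0]}]' 25 >/dev/null; python3 st.py|head -2
python3 -m handwheel '[{"grip":-1,"slide":[-0.01,0.05,0],"dr":[0,0,0]},{"grip":-1,"slide":[-0.01,0.05,0],"dr":[0,0,0]}]' 25 >/dev/null; python3 st.py|head -2
for i in 1 2 3; do python3 -m handwheel '[{"grip":-1,"slide":[0,0,0],"dr":[0,0,0]}]' 25 >/dev/null; python3 st.py|sed -n 2p; done
```

```text
t 10.45 tcp [0.5274 0.1585 0.04  ] brk mm [-144.4    3.2   40. ]
F brk [5.12 4.88 4.63] open mm 17.2
t 10.65 tcp [0.5274 0.1587 0.04  ] brk mm [-144.6    3.3   40. ]
F brk [5.07 5.35 5.29] open mm 17.1
F brk [5.64 5.45 4.61] open mm 17.2
F brk [6.35 4.19 5.83] open mm 17.3
F brk [6.02 5.09 5.84] open mm 17.3
```

```bash
python3 -m handwheel '[{"grip":-1,"slide":[-0.01,0.05,0],"dr":[0,0,0]},{"grip":-1,"slide":[-0.01,0.05,0],"dr":[0,0,0]},{"grip":-1,"slide":[-0.01,0.05,0],"dr":[0,0,0]}]' 25 >/dev/null; python3 st.py|head -2
for i in 1 2 3; do python3 -m handwheel '[{"grip":-1,"slide":[0,0,0],"dr":[0,0,0]}]' 25 >/dev/null; python3 st.py|sed -n 2p; done; python3 st.py
```

```text
t 11.25 tcp [0.5273 0.159  0.04  ] brk mm [-144.9    3.3   40. ]
F brk [5.84 5.46 4.9 ] open mm 17.0
F brk [6.3  5.26 5.76] open mm 17.3
F brk [6.3  4.81 5.59] open mm 17.3
F brk [5.15 5.28 5.19] open mm 17.5
t 11.55 tcp [0.5274 0.159  0.04  ] brk mm [-144.9    3.3   40. ]
F brk [5.15 5.28 5.19] open mm 17.5
toolx [ 0.002 -0.001 -1.   ] toolz yaw 12.51 turn 0.14
```

Moved 60.0 mm, with about 2.5 N above friction: that is the target. I release the post and rise.

```bash
python3 -m handwheel '[{"grip":-0.5,"slide":[0,0,0],"dr":[0,0,0]},{"grip":0,"slide":[0,0,0],"dr":[0,0,0]},{"grip":0,"slide":[0,0,0],"dr":[0,0,0]},{"grip":0,"slide":[0,0,0],"dr":[0,0,0]}]'
python3 st.py
python3 -m handwheel '[{"grip":0,"slide":[0,0,3],"dr":[0,0,0]},{"grip":0,"slide":[0,0,6],"dr":[0,0,0]},{"grip":0,"slide":[0,0,7.5],"dr":[0,0,0]},{"grip":0,"slide":[0,0,7.5],"dr":[0,0,0]}]'
python3 st.py -44,1.5,115 -44,1.5,60
python3 - <<'E'
from h import *
a=manip.snapshot("side")
save("s10",a,(260,230,420,370),4)
print(manip.mark_of("pawl_knob",a)[:2])
E
```

```text
clock: 11.95
eef_pos: [0.5251, 0.1607, 0.039]
ee_rot: [0.702, -0.078, 0.703, 0.078]
ft_force: [0.2, 0.5, -0.8]
opening: 0.038
t 11.95 tcp [0.5251 0.1607 0.039 ] brk mm [-147.     1.4   39. ]
F brk [-0.43  0.33 -0.78] open mm 38.0
toolx [-0.001  0.    -1.   ] toolz yaw 12.63 turn 0.02
clock: 12.35
eef_pos: [0.5269, 0.1609, 0.1162]
ee_rot: [0.704, -0.078, 0.702, 0.078]
ft_force: [1.1, 0.7, -0.0]
opening: 0.0432
t 12.35 tcp [0.5269 0.1609 0.1162] brk mm [-146.9    3.2  116.2]
F brk [-0.44  1.2  -0.  ] open mm 43.2
toolx [ 0.003  0.001 -1.   ] toolz yaw 12.6 turn 0.05
-44,1.5,115 slide cm [  2.09 -10.07  -0.12]
-44,1.5,60 slide cm [  2.09 -10.07  -5.62]
[{'at': [291.0, 255.2], 'p': 0.22}]
```

View pics/s10.png

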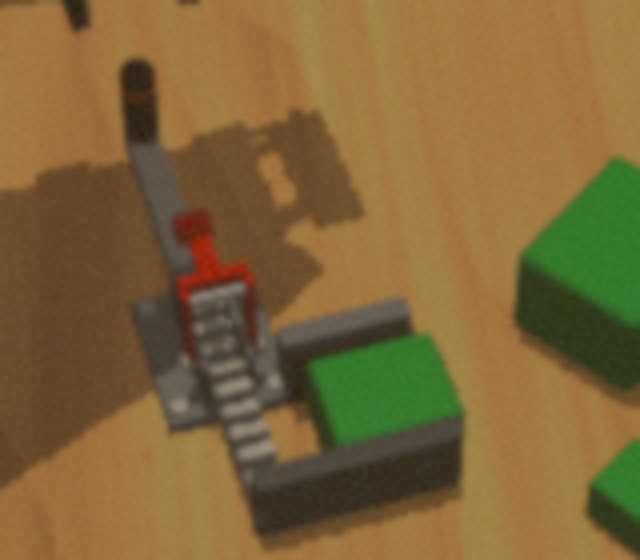

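The pawl is still up (knob (195,227)) and the block sits square. I go to the knob.

```bash
python3 -m handwheel '[{"grip":0,"slide":[0.7,-3.4,0],"dr":[0,0,0]},{"grip":0,"slide":[1.4,-6.8,0],"dr":[0,0,0]},{"grip":0,"slide":[2.1,-10.1,0],"dr":[0,0,0]},{"grip":0,"slide":[2.1,-10.1,0],"dr":[0,0,0]},{"grip":0,"slide":[2.1,-10.1,0],"dr":[0,0,0]}]'
python3 st.py -45,1,57
python3 -m handwheel '[{"grip":0,"slide":[0,0,-2],"dr":[0,0,0]},{"grip":0,"slide":[0,0,-4],"dr":[0,0,0]},{"grip":0,"slide":[0,0,-5.7],"dr":[0,0,0]},{"grip":0,"slide":[0,0,-5.7],"dr":[0,0,0]},{"grip":0,"slide":[0,0,-5.7],"dr":[0,0,0]}]'
python3 st.py -45,1,57
python3 - <<'E'
from h import *
a=manip.snapshot("side")
save("s11",a,(260,230,420,370),4)
E
```

```text
clock: 12.95
eef_pos: [0.5461, 0.0587, 0.1129]
ee_rot: [0.702, -0.077, 0.704, 0.077]
ft_force: [0.3, 0.7, 0.1]
opening: 0.0436
t 12.95 tcp [0.5461 0.0587 0.1129] brk mm [-42.9  -0.4 112.9]
F brk [-0.6   0.44  0.11] open mm 43.6
toolx [-0.002  0.    -1.   ] toolz yaw 12.5 turn 0.15
-45,1,57 slide cm [ 0.09  0.23 -5.59]
clock: 13.45
eef_pos: [0.5464, 0.0607, 0.0573]
ee_rot: [0.702, -0.078, 0.703, 0.078]
ft_force: [-0.3, 0.1, -0.1]
opening: 0.0434
t 13.45 tcp [0.5464 0.0607 0.0573] brk mm [-44.8   0.3  57.3]
F brk [-0.17 -0.26 -0.11] open mm 43.4
toolx [-0.001  0.001 -1.   ] toolz yaw 12.7 turn -0.05
-45,1,57 slide cm [ 0.06  0.04 -0.03]
```

View pics/s11.png

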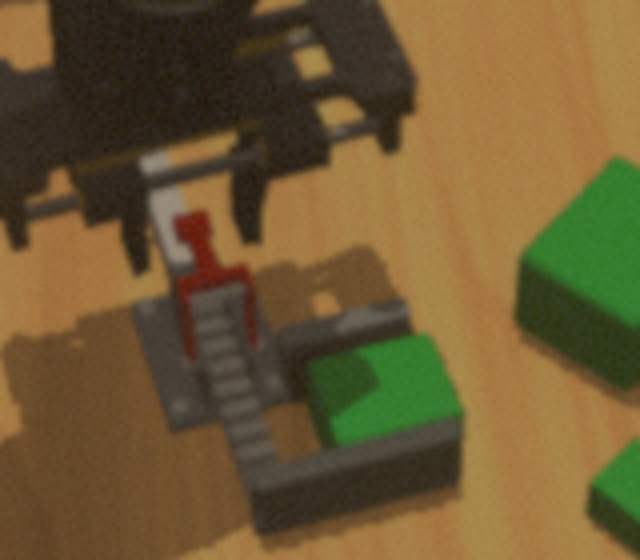

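The fingers (137,250) and (248,225) straddle the knob. I pinch it and swing it down.

```bash
python3 -m handwheel '[{"grip":-0.5,"slide":[0,0,0],"dr":[0,0,0]},{"grip":-1,"slide":[0,0,0],"dr":[0,0,0]},{"grip":-1,"slide":[0,0,0],"dr":[0,0,0]},{"grip":-1,"slide":[0,0,0],"dr":[0,0,0]},{"grip":-1,"slide":[0,0,0],"dr":[0,0,0]}]' 8
python3 st.py
python3 -m handwheel '[{"grip":-1,"slide":[0.15,-0.68,0.69],"dr":[0,0,0]},{"grip":-1,"slide":[0.33,-1.46,1.26],"dr":[0,0,0]},{"grip":-1,"slide":[0.52,-2.32,1.69],"dr":[0,0,0]},{"grip":-1,"slide":[0.73,-3.23,1.97],"dr":[0,0,0]},{"grip":-1,"slide":[0.94,-4.18,2.09],"dr":[0,0,0]}]' 8
python3 st.py
python3 - <<'E'
from h import *
a=manip.snapshot("side")
save("s12",a,(260,230,420,370),4)
E
```

```text
clock: 14.0
eef_pos: [0.5474, 0.0594, 0.0578]
ee_rot: [0.703, -0.078, 0.702, 0.078]
ft_force: [1.4, 1.5, 0.2]
opening: 0.0158
t 14.0 tcp [0.5474 0.0594 0.0578] brk mm [-43.3   1.   57.8]
F brk [-1.11  1.7   0.18] open mm 15.8
toolx [ 0.001  0.    -1.   ] toolz yaw 12.59 turn 0.06
clock: 14.5
eef_pos: [0.5562, 0.0165, 0.0787]
ee_rot: [0.703, -0.078, 0.703, 0.077]
ft_force: [-0.8, 1.5, -0.9]
opening: 0.016
t 14.5 tcp [0.5562 0.0165 0.0787] brk mm [ 0.4  0.2 78.7]
F brk [-1.62 -0.46 -0.94] open mm 16.0
toolx [-0. -0. -1.] toolz yaw 12.58 turn 0.07
```

View pics/s12.png

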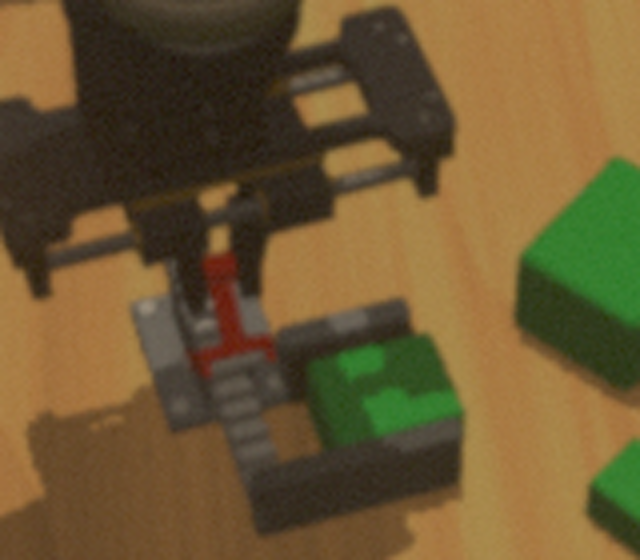

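```bash
python3 -m handwheel '[{"grip":-1,"slide":[0.21,-0.96,-0.05],"dr":[0,0,0]},{"grip":-1,"slide":[0.42,-1.89,-0.25],"dr":[0,0,0]},{"grip":-1,"slide":[0.62,-2.78,-0.61],"dr":[0,0,0]},{"grip":-1,"slide":[0.79,-3.5,-1.04],"dr":[0,0,0]},{"grip":-1,"slide":[0.79,-3.5,-1.04],"dr":[0,0,0]}]' 8
python3 st.py
python3 -m handwheel '[{"grip":-1,"slide":[0.06,-0.27,-0.2],"dr":[0,0,0]},{"grip":-1,"slide":[0.12,-0.54,-0.43],"dr":[0,0,0]},{"grip":-1,"slide":[0.18,-0.83,-0.7],"dr":[0,0,0]},{"grip":-1,"slide":[0.18,-0.83,-0.7],"dr":[0,0,0]}]' 8
python3 st.py
python3 - <<'E'
from h import *
a=manip.snapshot("side")
save("s13",a,(260,230,420,370),4)
E
```

```text
clock: 15.05
eef_pos: [0.5636, -0.0193, 0.0667]
ee_rot: [0.702, -0.077, 0.704, 0.077]
ft_force: [-6.0, -3.3, 2.1]
opening: 0.0159
t 15.05 tcp [ 0.5636 -0.0193  0.0667] brk mm [37.  -0.4 66.7]
F brk [ 1.87 -6.53  2.06] open mm 15.9
toolx [-0.002 -0.001 -1.   ] toolz yaw 12.49 turn 0.16
clock: 15.45
eef_pos: [0.5651, -0.0262, 0.0603]
ee_rot: [0.702, -0.078, 0.704, 0.077]
ft_force: [-6.8, -2.4, 1.4]
opening: 0.0155
t 15.45 tcp [ 0.5651 -0.0262  0.0603] brk mm [44.  -0.5 60.3]
F brk [ 0.85 -7.18  1.42] open mm 15.5
toolx [-0.002 -0.    -1.   ] toolz yaw 12.59 turn 0.07
```

View pics/s13.png

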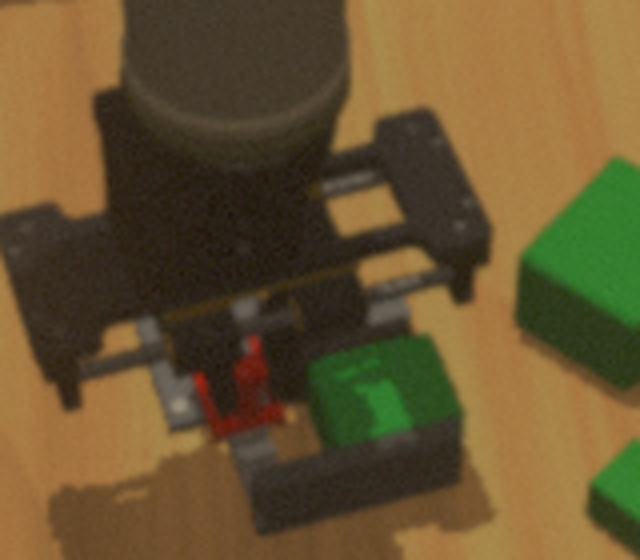

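The pawl looks down, as in the first picture, and the forces are small. I release and rise.

```bash
python3 -m handwheel '[{"grip":-0.6,"slide":[0,0,0],"dr":[0,0,0]},{"grip":0,"slide":[0,0,0],"dr":[0,0,0]},{"grip":0,"slide":[0,0,0],"dr":[0,0,0]},{"grip":0,"slide":[0,0,0],"dr":[0,0,0]}]'
python3 -m handwheel '[{"grip":0,"slide":[0,0,3],"dr":[0,0,0]},{"grip":0,"slide":[0,0,6],"dr":[0,0,0]},{"grip":0,"slide":[0,0,9],"dr":[0,0,0]},{"grip":0,"slide":[-2,0,13],"dr":[0,0,0]},{"grip":0,"slide":[-6,0,16],"dr":[0,0,0]}]'
python3 -m handwheel '[{"grip":0,"slide":[-3,-4,0],"dr":[0,0,0]},{"grip":0,"slide":[-6,-8,0],"dr":[0,0,0]},{"grip":0,"slide":[-6,-12,0],"dr":[0,0,0]},{"grip":0,"slide":[-6,-16,0],"dr":[0,0,0]},{"grip":0,"slide":[-6,-20,0],"dr":[0,0,0]}]'
cat > chk.py <<'E'
from fit import *
import sys
a=manip.snapshot("side");b=manip.snapshot("top")
n=sys.argv[1]
p=[0.5559,0.0169,-1.35]
save("s"+n,a,(260,230,420,370),5);save("t"+n,b,(330,190,450,300),6)
for t in(0,.15,.3): 
    an=np.pi/4+t;k=B(p,(.0594*np.cos(an),0,.031+.0594*np.sin(an)));m=B(p,(.04*np.cos(t),0,.031+.04*np.sin(t)))
    print(t,"knob",proj(a,k).round(1),proj(b,k).round(1),"nose",proj(a,m).round(1),proj(b,m).round(1))
for q in("pawl_knob","pawl_nose","bar_post","sliding_jaw","pumice","pawl_pivot"):
    print(q,[[(np.round(r["at"],1).tolist(),round(r["p"],2)) for r in manip.mark_of(q,i)[:2]] for i in(a,b)])
print("exp post/jaw@60, pumice",[ (proj(a,B(p,x)).round(1),proj(b,B(p,x)).round(1)) for x in((-.145,0,.052),(.070,.056,0),(.045,.056,0))])
E
python3 chk.py 14
```

```text
clock: 15.9
eef_pos: [0.5666, -0.0253, 0.0612]
ee_rot: [0.703, -0.078, 0.702, 0.078]
ft_force: [0.1, -1.2, -0.3]
opening: 0.0339
clock: 16.4
eef_pos: [0.5074, -0.025, 0.2232]
ee_rot: [0.704, -0.077, 0.702, 0.078]
ft_force: [-0.1, -2.1, 1.8]
opening: 0.0436
clock: 16.9
eef_pos: [0.446, -0.2274, 0.2216]
ee_rot: [0.703, -0.078, 0.702, 0.077]
ft_force: [0.3, -0.3, 0.0]
opening: 0.0437
0 knob [321.2 321. ] [404.2 261.8] nose [321.4 334.2] [400.4 264. ]
0.15 knob [319.9 315.9] [401.7 262.3] nose [321.3 332. ] [400.6 263.8]
0.3 knob [318.6 311. ] [398.8 262.9] nose [321.  329.5] [400.5 263.7]
pawl_knob [[([323.1, 323.3], 0.59), ([293.8, 254.3], 0.45)], [([394.3, 236.9], 0.2)]]
pawl_nose [[([317.3, 336.2], 0.82), ([314.3, 178.1], 0.44)], [([401.3, 266.9], 0.73)]]
bar_post [[([290.2, 257.2], 0.76)], [([321.1, 282.0], 0.88)]]
sliding_jaw [[([354.6, 353.3], 0.68)], [([406.9, 235.9], 0.82), ([403.7, 261.1], 0.63)]]
pumice [[([356.2, 339.3], 0.94), ([418.5, 357.4], 0.87)], [([414.7, 192.8], 0.83), ([392.1, 238.5], 0.62)]]
pawl_pivot [[([318.3, 318.2], 0.89), ([356.3, 340.3], 0.35)], [([383.3, 269.4], 0.75)]]
exp post/jaw@60, pumice [(array([292.3, 253.4]), array([323.5, 283.1])), (array([356.6, 349. ]), array([404.2, 239.8])), (array([351.9, 338.1]), array([394.2, 242.3]))]
```

View pics/s14.png

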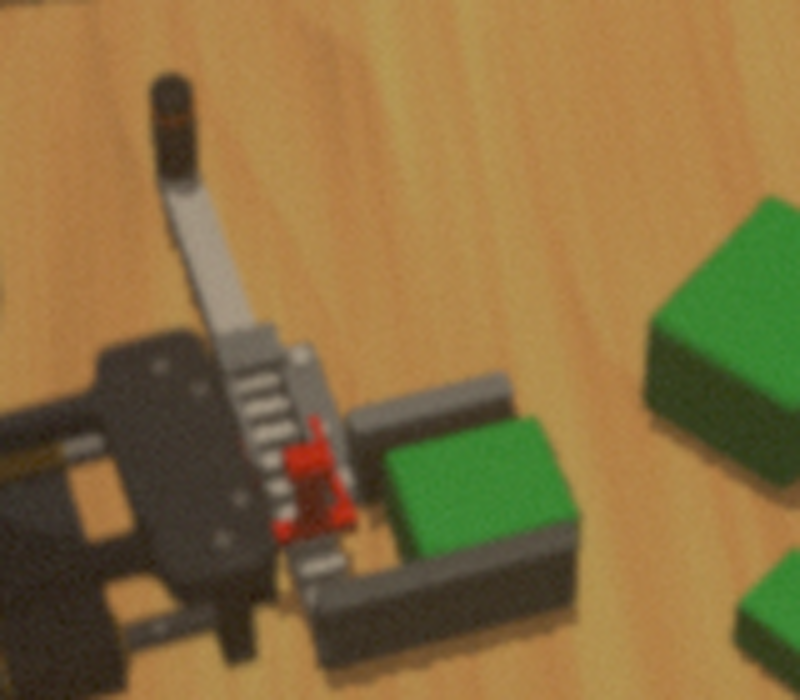

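View pics/t14.png

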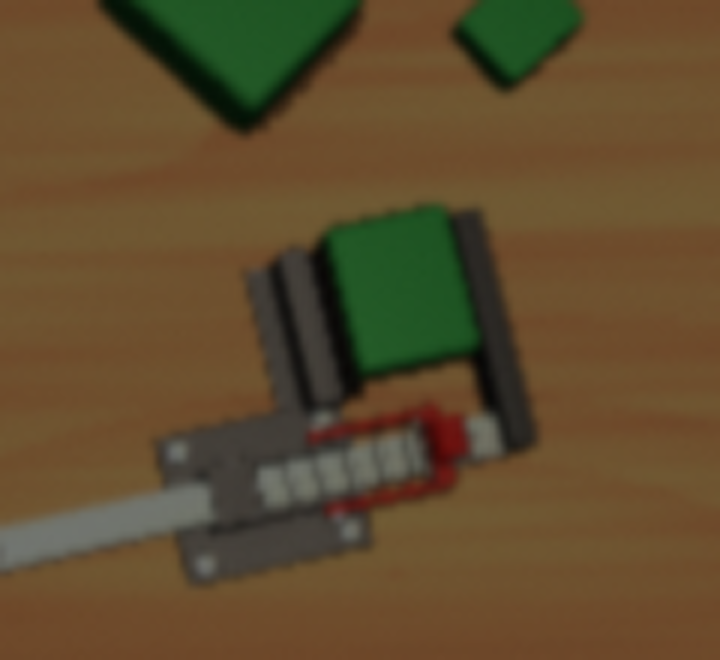

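```bash
python3 - <<'E'
import cv2,numpy as np
def L(n,k,o):
    f=cv2.imread(f"pics/{n}.png"); 
    return cv2.resize(f,None,fx=1/k,fy=1/k,interpolation=cv2.INTER_AREA) if k>1 else f,o
def red(f):
    f=f.astype(float);m=(f[...,2]-np.maximum(f[...,0],f[...,1])).clip(0);m[m<45]=0;return m
A=L("s0",1,(0,0));Z=L("s14",5,(260,230));C=L("s10",4,(260,230))
def patch(I,box):
    f,o=I;x0,y0,x1,y1=box;return f[y0-o[1]:y1-o[1],x0-o[0]:x1-o[0]]
def shift(I,J,box,fn):
    a=fn(patch(I,box)).astype(np.float32);b=fn(patch(J,box)).astype(np.float32)
    W=np.eye(2,3,dtype=np.float32)
    cc,W=cv2.findTransformECC(a,b,W,cv2.MOTION_TRANSLATION,(3,200,1e-6),None,3);return W[:,2].round(2),round(cc,3)
g=lambda f:cv2.cvtColor(f,cv2.COLOR_BGR2GRAY)
print("pawl start->now",shift(A,Z,(308,310,336,346),red))
print("post s10->now",shift(C,Z,(285,240,302,268),g))
print("jaw s10->now",shift(C,Z,(322,340,380,364),g))
print("block s10->now",shift(C,Z,(333,311,378,342),g))
S9=L("s9",5,(280,260));print("jaw s9(held,59.2)->now",shift(S9,Z,(322,340,380,364),g))
E
python3 - <<'E'
from h import *
b=manip.snapshot("top");a=manip.snapshot("side");save("s15",a)
E
```

```text
pawl start->now (array([0.09, 0.03], dtype=float32), 0.795)
post s10->now (array([-0.01,  0.11], dtype=float32), 0.998)
jaw s10->now (array([ 0.02, -0.08], dtype=float32), 0.989)
block s10->now (array([-0.02, -0.01], dtype=float32), 0.999)
jaw s9(held,59.2)->now (array([-0.05, -0.49], dtype=float32), 0.946)
```

View pics/s15.png

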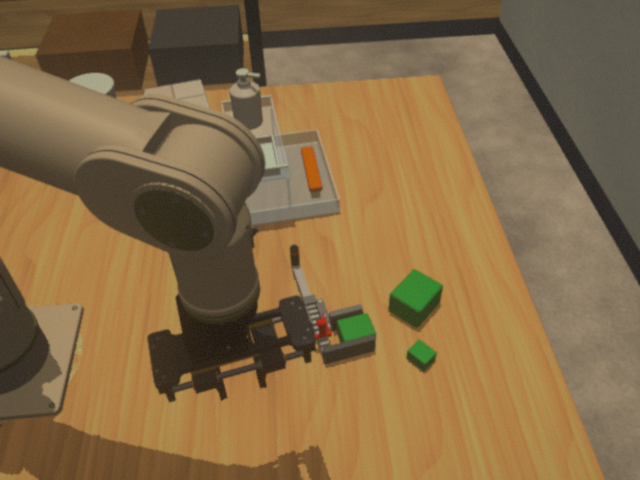

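The pawl sits within 0.1 px of its starting (down) picture. The jaw is about 0.5 px (roughly 0.8 mm) further out than at 59.2 mm and has not moved since I released the post. The organizer's things look in place and the gripper is clear.

```bash
python3 -c "
from plant import manip
print(manip.read_state()['ft_force'],manip.hand_in())"
```

```text
the job is handed in; nothing more can be done
[ 0.11156188 -0.79304011 -0.77577734] None
```

I swung the red pawl back past its balance point, where it stayed at its stop. I then drew the bar out by its post and swung the pawl down between the teeth. I let go and handed the job in at about 17 s. The hand-in reports no verdict.

What the last checks showed:
- **Bar:** it moved 60.0 mm by the tool readings, and the force along it was about 2.5 N above sliding friction. It had not visibly moved by the final picture.
- **Pawl:** the knob is within 0.1 px of where it was in the first, fully down picture. That match was only moderate (correlation 0.80), partly because the bar and the shadows beneath it have changed.
- **Block:** it stands upright and square against both the pad and the sliding jaw. It did not shift in the pictures after I released the post.
- **Surroundings:** the brush, the dispenser and the visible part of the soap dish look in place; the arm partly hides the dish. The gripper is clear and touches nothing.

Two things disagreed or could not be confirmed:
- **Measurements that were off:** the post read 17.2 mm in the grip instead of 18. Some network points were several pixels off the fitted bracket pose.
- **Final jaw force:** I only inferred it, from the force while pulling and from the bar not moving afterwards.

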